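# Hold the thermometer case in the shelf clamp

## Task

Lay the thermometer case flat and lengthwise on the bed of the shelf clamp, between its two jaws, and let go of it. Then squeeze the clamp's trigger towards its grip post, again and again, until the sliding jaw holds the case firmly against the fixed jaw, but not so hard that the plastic cracks. Do not push the jaws by hand, let go at the end, and leave everything else on the shelf where it is.

Things in the scene. Friction and masses are not known exactly. Their poses are not given: they have to be found in the camera images.
- case_center (a point): Centre (half-way up) of the loose thermometer case: an orange plastic box 96 mm long (its x), 36 wide (y), 32 high (z), flip-top lid at one end (stays shut); about 90 g. It starts lying flat on the shelf. Clamped by its two ends, either way round. It cracks when squeezed endwise with more than 55 N; 12 N or more is a firm hold.
- clamp: One-hand bar clamp bolted to the shelf. Origin underneath, z up, x along its bar towards the trigger. Base plate 64 mm wide, 8 thick, x = -85 to 190 mm. Fixed jaw's face at x = -60; bed 24 wide, top 30 above the shelf; sliding jaw's face, 38 wide, starts somewhere from x = 50 to 67 (not measured); housing x = 111 to 189, 46 wide, up to 72 high (pivot lugs 97); the bar sticks out to x = 234.
- bed (a point): Point on the bed's top (30 mm above the shelf), axes as the clamp's, at clamp x = -7 mm: the case's centre is 16 mm straight above it when the case lies 5 mm clear of the fixed jaw. The sliding jaw pushes the case along the bed up to the fixed jaw.
- clamp_jaws: Both jaws and the sliding bar as one part (origin and axes are the clamp's and do not follow the sliding jaw). Jaw tops 68 to 70 mm above the shelf. The robot pressing on it with more than 5 N counts as pushing the jaws by hand.
- fixed_jaw: The fixed jaw at the clamp's -x end, 44 mm wide, rubber face at clamp x = -60 mm, from 32 to 68 mm above the shelf (origin and axes are the clamp's). The force of the case on it is the clamping force.
- trigger (a joint): Angle of the trigger: 0 = out at rest, 0.30 rad = squeezed to its stop; a light spring (2 N at the finger) brings it back out. Squeezing moves its top to clamp +x, towards the post, and ratchets the sliding jaw towards the fixed jaw: 32 mm per rad, usually 5 mm a full squeeze as the pawl must first find a tooth; now and then a squeeze skips and adds nothing.
- trigger_pivot (a point): The trigger's pivot (level, across the clamp, clamp x = 130 mm, 90 mm above the shelf). 56 to 70 mm above it, 1 N of squeeze gives 1.8 to 2.2 N at the jaw, less 5 to 10 N of drag. Jaw face sprung, 5 N per mm. Let back, the bar holds but may slip back 2 to 3 mm. When the trigger stops clearly short of its stop (under 0.27 rad) at 13 to 18 N, the case is firm; over 20 N may crack it.
- trigger_grip (a point): Middle of the trigger at finger height (146 mm above the shelf). The trigger is a black plastic bar 10 mm thick, 26 wide, reaching 70 mm from its pivot (top 158 mm above the shelf), leaning to clamp -x at rest. Its outer face (to clamp -x) is here at clamp x = 107 mm at rest (104 at its top) and 125 mm when squeezed to the stop.
- post_grip (a point): Middle of the fixed black grip post at finger height (146 mm above the shelf): upright, clamp x = 138 to 158 mm, 28 wide, top 169 mm above the shelf. Trigger and post are 51 mm over their outer faces at rest, 33 mm squeezed. The post cannot move: fingers that close equally are best centred at clamp x = 141 mm, where one finger meets the trigger first.
- bowl_a: Glass pinch bowl, rim diameter 68 mm, 35 mm high; a bystander. Origin under its centre.
- bowl_b: A second, equal glass pinch bowl; a bystander.
- spatula: Bamboo spatula, 295 mm long, lying flat; a bystander.
- basket: Stainless wire grill basket folded shut, 226 x 186 x 31 mm with a wooden handle to its -x; a bystander.
Not all that is in view belongs to the job. Of the things that look like the part that bears case_center, the largest one is meant.

How it is judged:
On the way, in this order (a step that is already met when the one before it is completed fails the run):
1. the case lies flat and lengthwise on the clamp's bed between the jaws, let go (z of case_center in the frame of bed between 0.012 and 0.021 m and y of case_center in the frame of bed between -0.014 and 0.014 m and x of case_center in the frame of bed between -0.015 and 0.045 m and angle between the x axis of case_center and the x axis of clamp, either way round below 0.25 rad and angle between case_center's own z axis and vertical below 0.12 rad and contact force between the fingers and case below 0.3 N and linear speed of case below 0.02 m/s), for 0.2 s.
2. the sliding jaw presses the case against the fixed jaw with more than 12 N (contact force between case and fixed_jaw above 12 N), for 0.2 s.
At the end, for the whole second after the job is handed in: The case lies flat on the clamp's bed (within 14 mm of its middle line, within 0.25 rad of lengthwise, not tilted over 0.12 rad), at rest, held between the jaws with more than 12 N on the fixed jaw; the trigger is back out (under 0.06 rad) and the robot touches nothing (z of case_center in the frame of bed between 0.012 and 0.021 m and y of case_center in the frame of bed between -0.014 and 0.014 m and x of case_center in the frame of bed between -0.015 and 0.045 m and angle between the x axis of case_center and the x axis of clamp, either way round below 0.25 rad and angle between case_center's own z axis and vertical below 0.12 rad and contact force between case and fixed_jaw above 12 N and linear speed of case below 0.01 m/s and value of joint trigger below 0.06 rad).
It fails at once if the case is squeezed with more than 55 N and cracks (contact force between case and fixed_jaw above 55 N).
It fails at once if the robot pushes on the jaws or the bar (more than 5 N) (contact force between any of the arm, the fingers and clamp_jaws above 5 N).
It fails at once if a bystander is moved by more than 25 mm (distance of any of bowl_a, bowl_b, spatula, basket from where it was at the start of the episode above 0.025 m).
It also fails if it takes over 72 s, if anything falls off the work surface, if the arm or the gripper's body presses on something with over 40 N, if the wrist force passes 120 N, or if a joint passes its speed limit or range.

## Robot

A 6-joint arm with a two-finger parallel gripper is mounted at the origin on the work surface. World frame = base frame: x ahead of the robot, y to its left, z up, the work surface at z = 0. Lengths are in m, angles in rad, forces in N, time in s.
With the tool pointing down it reaches from about 0.275 to 0.85 m from the base axis. Payload 19 kg.
Tool frame: the origin (TCP) lies between the finger pads; the fingertips stand 17 mm ahead of it and the grasp point (between the pads) lies 2 mm behind it; y points along the fingers, z is the direction in which the jaws open and shut, and the axes are right-handed (so a half turn about y gives the same grasp; the last joint's range is limited). The gripper opens to 85 mm and grips with 20 to 120 N. Pads are 22 mm wide; open, the fingers measure 114 mm over their backs; the gripper's body (76 mm by 85 mm) begins 54 mm behind the grasp point. The pads swing forward as they close: fully open they stand 13 mm farther back than shut.
Start: joints at [-1.292, 0.15, 1.437, -0, 1.554, -0.134], TCP at [0.231, -0.527, 0.248] pointing down, gripper open.
Joint ranges: [-2.8, 2.8], [-0.68, 2.1], [0.12, 2.68], [-1.39, 4.53], [0.16, 2.79], [-2.81, 2.81]. Speed limits (rad/s): [1.89, 1.89, 2.22, 3.01, 3.01, 3.01].

## Interface

Orientations are given as a unit quaternion [x, y, z, w].
In Python, from station import robot gives the robot as it stands.
- The arm moves only by the tool carry_out, never from a script. Its argument "moves" is text: rows parted by semicolons, each of 7 numbers parted by spaces: the opening, from -1 (shut) to 1 (fully open), then the shift along the world's x, y, z in cm, then the turn, a rotation vector about the world's x, y, z in degrees. In form: gripper tx ty tz rx ry rz; .... A call has 1 to 12 rows; each row is the pose to reach, as a shift and turn from the pose measured when the call began; what a row does not reach only later rows make up. A row lasts 1/8 s, in which the tool goes at most 62.5 mm and 10.7 degrees, less where a joint would pass 70% of its speed; a pose out of reach is approached as far as the arm can. A call with a gripper value outside its range is refused whole. The fingers move at their own pace and stop on an object; "grip_force" is the grip in N (left out, the last holds). Time passes only in rows, so rows that repeat a pose let the fingers close. It gives the time, the measured TCP pose, the force and the opening at its end, in the units of the state.
- robot.get_state(): the state, without advancing time (a new reading comes with each control period).
- robot.grab_frame(name): name is "scene" or "top" or "wrist"; returns a dict with "image" (384x512x3 uint8, blue, green, red), "range_z" (384x512 float32, m along the optical axis (not along the pixel's ray), 0 where there is no reading), "vertical_fov" (degrees; the focal length in pixels is half the picture's height over the tangent of half this angle, whatever the lens; pixels are square), "cx", "cy" (the principal point, pixels), "extrinsics" (4x4, takes a point from camera to world coordinates). Camera axes: x right, y up, looking along -z (the intrinsics and any distortion apply to the point x, -y, -z); pixel columns grow to the right and rows downward; lengths in m; the calibration is good to about 2 mm. The wrist camera is an equidistant fisheye: a pixel r from the principal point sees the ray r / f radians off the axis. A picture is of the moment at which its call begins.
- robot.close_job(): hands the job in, once; it reports no verdict.
Trained networks look in a picture, given as the dict that the camera call returned (one of the last four; its "shot" number tells which), for a name from the list of things; names that differ only in an ending like _2 or _b are one class to them, and where a whole thing is asked for, a point or a joint stands for the part that bears it (a point fixed in the world has none). Each returns a list of dicts, best first, with "conf" (0 to 1); they miss things now and then, are a little off and sometimes report something else, mostly with a low value. They report only what shows in the picture. A call takes as long as a camera call. They do not tell look-alikes from the thing itself.
- robot.look_for(picture, target): "location" ([column, row] in pixels, amid what is visible of it).
- robot.place_of(picture, target): "location" ([column, row] in pixels: a listed point, or the origin of a listed thing).
The state is a dict: "time_s": time; "joint_positions": joint angles; "joint_vel": joint speeds; "joint_torque": joint torques, N m; "ee_pos": TCP position; "tcp_rot": TCP orientation; "force": force on the tool from outside, world axes, zero at the start; "torque": the same for the moment, N m; "opening": finger opening in m.
Only numpy, scipy, OpenCV 4.12 (cv2) and the standard library are available. Lean on these libraries where they do the work, as an engineer would, in place of code of your own. Each camera call takes 0.05 s, during which the arm holds its last target.

## Working session

There is one attempt and no reset: what is moved stays moved. The work goes in short steps, Python scripts to look and compute and a tool call to move; the robot and the scene stay as the last step left them, time stands still between calls to the robot, and variables do not carry over. Pictures are saved under pics/ and viewed, and the job is handed in when it is done.

Besides the shell and the picture viewer there is one more tool, called after "Request:" as name(argument=value, ...), one argument or row to a line, values as JSON. carry_out: Moves the arm, as the interface text tells. Its arguments: {"type":"object","properties":{"moves":{"type":"string"},"grip_force":{"type":"number"}},"required":["moves"]}

```bash
ls; mkdir -p pics
cat > h.py <<'E'
import numpy as np, cv2
from station import robot
from scipy.spatial.transform import Rotation as R
def K(f):
    H=f["image"].shape[0]; return H/2/np.tan(np.radians(f["vertical_fov"])/2)
def pt(f,u,v,z=None,plane=None,fish=False):
    fl=K(f); x=(u-f["cx"])/fl; y=(v-f["cy"])/fl
    if fish:
        r=np.hypot(x,y); s=np.tan(r)/r if r>1e-9 else 1; x*=s;y*=s
    d=np.array([x,-y,-1.0]); E=np.array(f["extrinsics"])
    if plane is not None:
        w=E[:3,:3]@d; t=(plane-E[2,3])/w[2]; return E[:3,3]+t*w
    if z is None:
        z=f["range_z"][int(round(v)),int(round(u))]
    return E[:3,:3]@(d*z)+E[:3,3]
def proj(f,p):
    E=np.array(f["extrinsics"]); c=E[:3,:3].T@(np.asarray(p)-E[:3,3]); fl=K(f)
    return f["cx"]+fl*c[0]/-c[2], f["cy"]+fl*-c[1]/-c[2]
def cloud(f):
    fl=K(f); H,W=f["range_z"].shape; v,u=np.mgrid[:H,:W]; z=f["range_z"]
    P=np.stack([(u-f["cx"])/fl*z,-(v-f["cy"])/fl*z,-z],-1); E=np.array(f["extrinsics"])
    W_=P@E[:3,:3].T+E[:3,3]; W_[z==0]=np.nan; return W_
E
cat > a.py <<'E'
from h import *
for n in ["scene","top","wrist"]:
    f=robot.grab_frame(n); cv2.imwrite(f"pics/{n}0.png",f["image"])
    print(n,f["vertical_fov"],f["cx"],f["cy"],[k for k in f], np.round(f["extrinsics"],3).tolist())
    if n!="wrist":
        for t in ["case_center","bed","clamp","fixed_jaw","trigger_grip","post_grip","trigger_pivot","bowl_a","spatula","basket"]:
            r=robot.place_of(f,t); print(t,[(np.round(a["location"]).tolist(),round(a["conf"],2)) for a in r[:4]])
s=robot.get_state(); print(s)
E
python3 a.py
```

```text
pics
scene 56.395425493971736 252.02813379077884 189.99746376752773 ['image', 'range_z', 'vertical_fov', 'cx', 'cy', 'extrinsics', 'shot'] [[0.429, -0.774, 0.465, 0.962], [0.903, 0.366, -0.225, -0.283], [0.004, 0.516, 0.856, 1.002], [0.0, 0.0, 0.0, 1.0]]
case_center [([241.0, 200.0], 0.74), ([202.0, 184.0], 0.65), ([207.0, 217.0], 0.54)]
bed [([283.0, 247.0], 0.72)]
clamp [([283.0, 248.0], 0.67)]
fixed_jaw []
trigger_grip [([328.0, 217.0], 0.45)]
post_grip [([341.0, 214.0], 0.59), ([280.0, 252.0], 0.45)]
trigger_pivot [([329.0, 224.0], 0.69)]
bowl_a [([288.0, 185.0], 0.63), ([320.0, 165.0], 0.51)]
spatula [([389.0, 173.0], 0.95)]
basket [([123.0, 277.0], 0.93)]
top 48.556170751613855 257.9624704145865 194.78857613859861 ['image', 'range_z', 'vertical_fov', 'cx', 'cy', 'extrinsics', 'shot'] [[-0.012, 0.998, -0.06, 0.427], [-1.0, -0.013, -0.016, -0.044], [-0.017, 0.059, 0.998, 1.318], [0.0, 0.0, 0.0, 1.0]]
case_center [([276.0, 215.0], 0.95), ([316.0, 210.0], 0.6), ([304.0, 250.0], 0.57)]
bed [([259.0, 149.0], 0.73)]
clamp [([258.0, 149.0], 0.94)]
fixed_jaw []
trigger_grip [([217.0, 13
[... 422 characters left out ...]
, 0.373], [0.0, 0.0, 0.0, 1.0]]
{'time_s': 1.15, 'joint_positions': array([-1.29198879e+00,  1.50493212e-01,  1.43738531e+00,  3.74986300e-05,
        1.55376901e+00, -1.33975840e-01]), 'joint_vel': array([-0.00019447,  0.00142437,  0.00103906,  0.00086433, -0.00135083,
       -0.00142087]), 'joint_torque': array([ 1.08772307e-03, -7.12810206e+01, -5.71039331e+01, -1.53420888e-04,
        1.64285510e-03, -1.77300836e-05]), 'ee_pos': array([ 0.23066897, -0.52669006,  0.24827775]), 'tcp_rot': array([-0.14489501,  0.69212002, -0.6920794 ,  0.14491864]), 'force': array([ 0.37736724, -0.0864122 ,  0.12116172]), 'torque': array([0.02469487, 0.00758927, 0.01873269]), 'opening': 0.08529248435396437}
```

View pics/scene0.png

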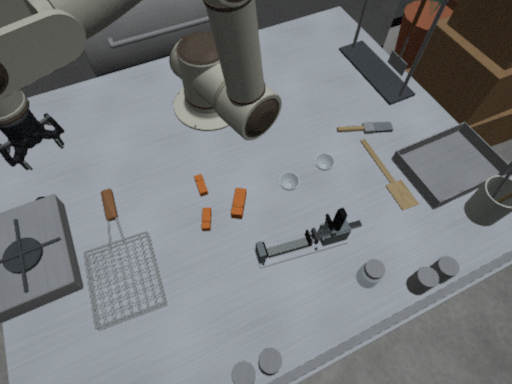

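View pics/top0.png

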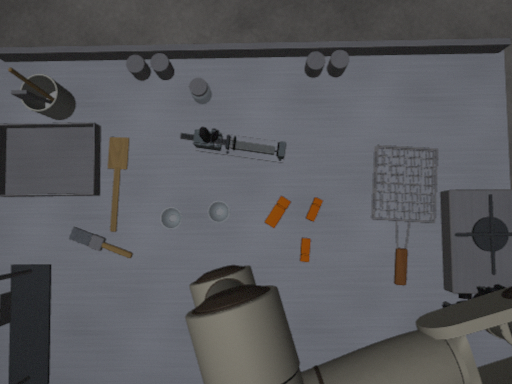

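View pics/wrist0.png

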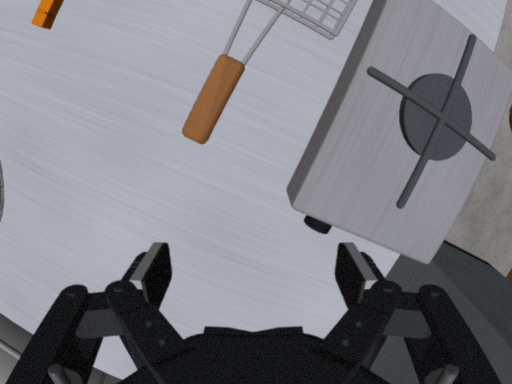

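```bash
cat > b.py <<'E'
from h import *
f=robot.grab_frame("top"); np.save("/tmp/top.npy",f,allow_pickle=True)
g=robot.grab_frame("scene"); np.save("/tmp/scene.npy",g,allow_pickle=True)
for n,f in (("top",f),("scene",g)):
    W=cloud(f); im=f["image"]; hsv=cv2.cvtColor(im,cv2.COLOR_BGR2HSV)
    m=((hsv[...,0]<16)&(hsv[...,1]>170)&(hsv[...,2]>120)).astype(np.uint8)
    nn,lab,st,ce=cv2.connectedComponentsWithStats(m)
    for i in range(1,nn):
        if st[i,4]<40: continue
        P=W[(lab==i)]; P=P[~np.isnan(P[:,0])]; 
        if len(P)<10: continue
        zt=np.percentile(P[:,2],90); T=P[P[:,2]>zt-0.006]
        r=cv2.minAreaRect((T[:,:2]*1000).astype(np.float32))
        print(n,np.round(ce[i]),st[i,4],"ztop",zt.round(4),"rect",np.round(r[0],1),np.round(r[1],1),round(r[2],1))
f=np.load("/tmp/top.npy",allow_pickle=True).item(); im=f["image"]
cv2.imwrite("pics/top_crop_case.png",cv2.resize(im[180:280,240:340],None,fx=6,fy=6,interpolation=cv2.INTER_CUBIC))
cv2.imwrite("pics/top_crop_clamp.png",cv2.resize(im[110:180,170:300],None,fx=6,fy=6,interpolation=cv2.INTER_CUBIC))
im=g["image"]
cv2.imwrite("pics/sc_crop_clamp.png",cv2.resize(im[190:280,240:370],None,fx=6,fy=6,interpolation=cv2.INTER_CUBIC))
E
python3 b.py
```

```text
top [277. 212.] 301 ztop 0.0363 rect [452.9 -80.7] [31.4 91.7] 56.5
top [314. 209.] 152 ztop 0.0283 rect [ 459.4 -193. ] [22.1 66.4] 64.9
top [305. 249.] 156 ztop 0.0275 rect [ 337.5 -163.5] [22.1 64.8] 85.0
scene [200. 184.] 116 ztop 0.0261 rect [ 338.3 -166.3] [20.7 66.7] 84.6
scene [238. 201.] 261 ztop 0.0342 rect [453.9 -83.1] [32.2 91.5] 56.7
scene [206. 218.] 150 ztop 0.0263 rect [ 459.3 -193.9] [22.8 67.2] 65.4
```

View pics/top_crop_case.png

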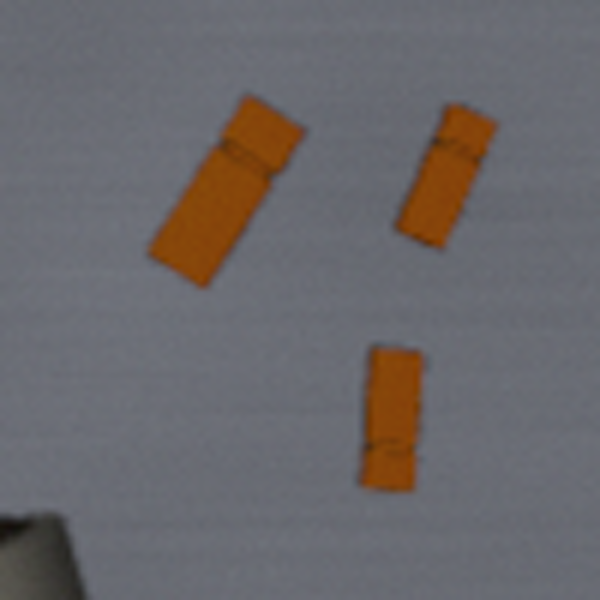

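View pics/top_crop_clamp.png

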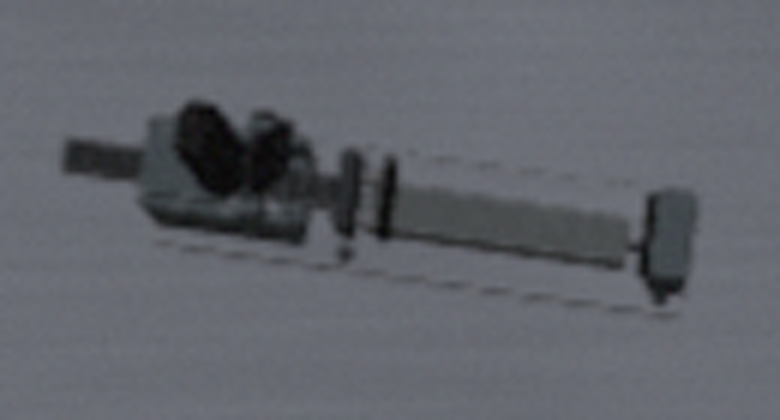

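View pics/sc_crop_clamp.png

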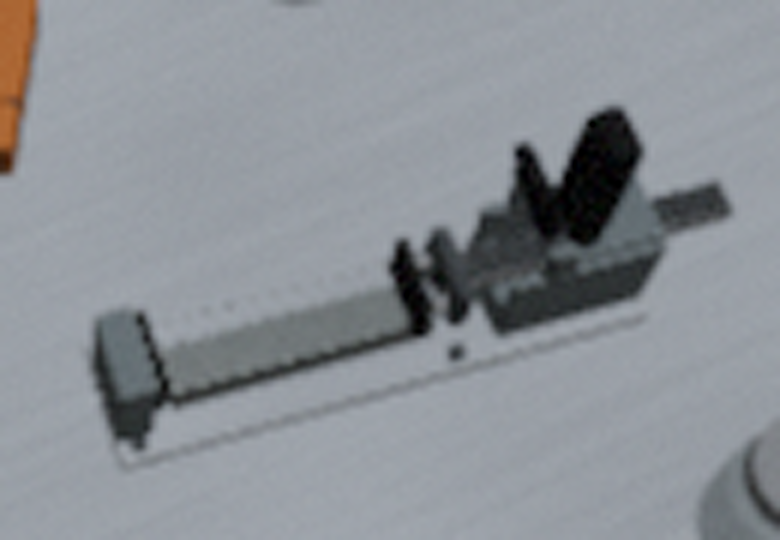

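```bash
cat > c.py <<'E'
from h import *
f=np.load("/tmp/top.npy",allow_pickle=True).item(); g=np.load("/tmp/scene.npy",allow_pickle=True).item()
W=cloud(f);print("shelf z top", np.nanmedian(W[205:215,60:100,2]), np.nanmedian(W[100:130,300:350,2]))
W2=cloud(g);print("shelf z scene", np.nanmedian(W2[250:280,190:230,2]))
for n,C,f0,box in (("top",W,f,(110,180,170,300)),("scene",W2,g,(190,285,240,370))):
    a=C[box[0]:box[1],box[2]:box[3]].reshape(-1,3); a=a[~np.isnan(a[:,0])]
    print(n,len(a), "hist z", np.histogram(a[:,2],bins=[-.02,.004,.012,.024,.036,.048,.06,.064,.068,.072,.076,.09,.1,.12,.15,.165,.18])[0])
    for lo,hi,nm in ((.024,.038,"bed"),(.062,.077,"jaw/housing"),(.14,.164,"trig"),(.164,.18,"post")):
        s=a[(a[:,2]>lo)&(a[:,2]<hi)]
        if len(s)<3: continue
        r=cv2.minAreaRect((s[:,:2]*1000).astype(np.float32)); print(nm,len(s),np.round(r[0],1),np.round(r[1],1),round(r[2],1),"medz",np.median(s[:,2]).round(4))
    np.save(f"/tmp/cl_{n}.npy",a)
# network points
def nt(f,u,v,h): return np.round(pt(f,u,v,plane=h)*1000,1)
print("bed",nt(f,259,149,.03),nt(g,283,247,.03)); print("clamp",nt(f,258,149,0),nt(g,283,248,0))
print("trig grip",nt(f,217,132,.146),nt(g,328,217,.146)); print("post",nt(f,202,129,.146),nt(g,341,214,.146)); print("pivot",nt(f,208,139,.09),nt(g,329,224,.09))
E
python3 c.py
```

```text
shelf z top 0.0014896197810976286 0.0013885145963898893
shelf z scene 7.506795363454444e-05
top 9068 hist z [5829 1853  174  340   67  126   64   65  168  114   28   42   38   48
   52   60]
bed 356 [655.7  30. ] [270.1  41.2] 81.4 medz 0.0316
jaw/housing 391 [660.5  51.2] [314.   46.6] 80.8 medz 0.0703
trig 64 [668.2 108.2] [48.1 25.4] 78.3 medz 0.1563
post 63 [671.4 125.1] [25.  17.5] 1.0 medz 0.1695
scene 12302 hist z [9412  835  167  571  146  288  100  120  201   57   80   65   54   79
   72   55]
bed 595 [651.9   7.8] [454.7 186.9] 37.6 medz 0.0302
jaw/housing 424 [676.1  50.4] [315.4 159.3] 52.5 medz 0.069
trig 98 [669.3 107.3] [51.  26.2] 81.6 medz 0.1541
post 58 [670.7 123.5] [17.3 25.4] 81.2 medz 0.1675
bed [644.1 -28.4  30. ] [647.1 -29.2  30. ]
clamp [649.1 -24.9   0. ] [640.2 -22.9   0. ]
trig grip [674.1  86.6 146. ] [660.8  89.4 146. ]
post [683.2 128.5 146. ] [668.  125.8 146. ]
pivot [665.6 119.3  90. ] [661.1 104.7  90. ]
```

```bash
cat > d.py <<'E'
from h import *
from scipy.optimize import least_squares
res={}
for n in ("top","scene"):
    a=np.load(f"/tmp/cl_{n}.npy")*1000
    th=np.radians(81.); o=np.array([671,124.3])-148*np.array([np.cos(th),np.sin(th)])
    for it in range(6):
        ex=np.array([np.cos(th),np.sin(th)]); ey=np.array([-ex[1],ex[0]])
        x=(a[:,:2]-o)@ex; y=(a[:,:2]-o)@ey; z=a[:,2]
        # centreline: per-x-slice midpoints: bed, jaw tops, post, housing, bar
        mids=[];wid=[]
        for lo,hi,z0,z1,step in ((-50,40,25,37,10),(-82,-60,62,74,8),(138,158,163,178,10)):
            for x0 in np.arange(lo,hi-step/2,step):
                s=(x>=x0)&(x<x0+step)&(z>z0)&(z<z1)&(abs(y)<26)
                if s.sum()<6: continue
                yy=y[s]; m=(np.percentile(yy,3)+np.percentile(yy,97))/2; mids.append((x0+step/2,m)); wid.append(np.ptp(yy).round(0))
        mids=np.array(mids); p=np.polyfit(mids[:,0],mids[:,1],1)
        th+=np.arctan(p[0]); o=o+ey*p[1]
    ex=np.array([np.cos(th),np.sin(th)]); ey=np.array([-ex[1],ex[0]])
    x=(a[:,:2]-o)@ex; y=(a[:,:2]-o)@ey
    print(n,np.degrees(th),o); print(np.c_[mids,wid].round(1).tolist())
    for nm,s in (("fixjaw",(z>62)&(z<75)&(x<0)),("slide",(z>60)&(z<76)&(x>20)&(x<105)),("postTop",(z>162)&(z<180)),("trigTop",(z>140)&(z<162)&(x<130)),("bar",(x>192)&(z>20)),("hous",(z>62)&(z<78)&(x>100)&(abs(y)>13))):
        print(nm,s.sum(),"x",np.percentile(x[s],[2,50,98]).round(1),"y",np.percentile(y[s],[2,50,98]).round(1),"z",np.median(z[s]).round(1))
    s=(z>60)&(z<76)&(x>20)&(x<105)
    print(np.histogram(x[s],bins=np.arange(40,106,4)))
E
python3 d.py
```

```text
top 81.15101493416216 [649.34166357 -22.11449865]
[[-45.0, 0.3, 22.0], [-35.0, -1.2, 22.0], [-25.0, 0.1, 22.0], [-15.0, -1.0, 23.0], [-5.0, 0.2, 23.0], [5.0, -0.3, 24.0], [15.0, 0.1, 24.0], [25.0, 0.2, 24.0], [35.0, -0.5, 23.0], [-78.0, 1.0, 42.0], [-70.0, 0.7, 44.0], [-62.0, -0.2, 37.0], [143.0, -0.3, 25.0], [153.0, 0.8, 26.0]]
fixjaw 118 x [-82.4 -70.8 -58.7] y [-19.3   0.2  20.9] z 70.4
slide 84 x [ 68.1  88.1 102.8] y [-17.9   0.6  18.3] z 68.4
postTop 70 x [123.2 148.2 158.5] y [-12.2   0.7  12.8] z 169.2
trigTop 38 x [107.7 112.7 121. ] y [-10.    0.8  12.6] z 156.4
bar 81 x [194.7 214.1 233.2] y [-8.1  0.8  7.4] z 59.5
hous 102 x [113.  162.3 188.9] y [-22.8  16.8  22.6] z 70.7
(array([ 0,  0,  0,  0,  0,  0,  1, 19,  5,  0,  0, 17, 17, 14,  4,  6]), array([ 40,  44,  48,  52,  56,  60,  64,  68,  72,  76,  80,  84,  88,
        92,  96, 100, 104]))
scene 81.10703352829611 [647.66814175 -21.84946165]
[[-45.0, 0.4, 22.0], [-35.0, 0.2, 25.0], [-25.0, 0.0, 25.0], [-15.0, -0.3, 25.0], [-5.0, -0.1, 23.0], [5.0, -0.0, 23.0], [15.0, 0.8, 22.0], [25.0, -0.4, 23.0], [35.0, 0.6, 23.0], [-78.0, -0.3, 43.0], [-70.0, -0.9, 41.0], [-62.0, 0.5, 39.0], [143.0, -0.2, 25.0], [153.0, -0.2, 25.0]]
fixjaw 137 x [-84.8 -73.5 -61. ] y [-20.6  -0.3  19.8] z 69.2
slide 88 x [66.2 84.7 97.5] y [-18.6  -0.6  18.2] z 66.6
postTop 68 x [138.4 146.1 155.8] y [-12.9  -1.5  11.8] z 167.2
trigTop 44 x [105.6 110.  118. ] y [-13.1  -3.   11.3] z 154.7
bar 83 x [195.5 213.3 230.7] y [-8.1 -2.1  7.9] z 57.9
hous 155 x [112.6 166.6 184.9] y [-158.6  -21.3   21. ] z 68.7
(array([ 0,  0,  0,  0,  0,  0, 17, 14,  0,  0, 12, 19, 19,  4,  3,  0]), array([ 40,  44,  48,  52,  56,  60,  64,  68,  72,  76,  80,  84,  88,
        92,  96, 100, 104]))
```

Run:
```python
from h import *
s=robot.get_state(); M=R.from_quat(s["tcp_rot"]).as_matrix(); print(M.round(3)); print("z yaw",np.degrees(np.arctan2(M[1,2],M[0,2])),"j1-j6",np.degrees(s["joint_positions"][[0,5]]))
c=np.array([.4534,-.0819]); print("shift cm",(c-s["ee_pos"][:2])*100)
```

```text
[[-0.916  0.     0.401]
 [-0.401  0.    -0.916]
 [-0.    -1.    -0.   ]]
z yaw -66.34842953074539 j1-j6 [-74.02723108  -7.67884407]
shift cm [22.27436069 44.48016857]
```

Request:
carry_out(
  moves="1 11 22 -2 0 0 60; 1 22.3 44.5 -8 0 0 90; 1 22.3 44.5 -8 0 0 123; 1 22.3 44.5 -8 0 0 123; 1 22.3 44.5 -8 0 0 123; 1 22.3 44.5 -8 0 0 123; 1 22.3 44.5 -8 0 0 123; 1 22.3 44.5 -8 0 0 123; 1 22.3 44.5 -8 0 0 123; 1 22.3 44.5 -8 0 0 123; 1 22.3 44.5 -8 0 0 123; 1 22.3 44.5 -8 0 0 123",
  grip_force=30,
)

```text
time_s: 2.75
ee_pos: [0.4537, -0.0816, 0.1683]
tcp_rot: [0.678, -0.201, 0.201, -0.678]
force: [-0.1, -0.3, -0.2]
opening: 0.0855
```

Run:
```python
from h import *
s=robot.get_state(); M=R.from_quat(s["tcp_rot"]).as_matrix(); print(M.round(3)); print("z yaw",np.degrees(np.arctan2(M[1,2],M[0,2])),np.degrees(s["joint_positions"]).round(1),s["ee_pos"])
f=robot.grab_frame("wrist"); cv2.imwrite("pics/w1.png",f["image"])
im=f["image"];hsv=cv2.cvtColor(im,cv2.COLOR_BGR2HSV)
m=((hsv[...,0]<18)&(hsv[...,1]>150)&(hsv[...,2]>60)).astype(np.uint8)
nn,lab,st,ce=cv2.connectedComponentsWithStats(m); i=1+np.argmax(st[1:,4])
v,u=np.where(lab==i); P=np.array([pt(f,a,b,fish=True) for a,b in zip(u[::5],v[::5]) if f["range_z"][b,a]>0])
zt=np.percentile(P[:,2],90); T=P[P[:,2]>zt-.006]; print(st[i],zt,cv2.minAreaRect((T[:,:2]*1000).astype(np.float32)))
```

```text
[[ 0.838  0.     0.546]
 [-0.546 -0.     0.838]
 [ 0.    -1.    -0.   ]]
z yaw 56.92360696098806 [-19.8  -2.7 103.6  -0.   79.1 -76.7] [ 0.4536762  -0.08159418  0.16832203]
[ 234  129   39  101 3676] 0.03185806422280894 ((452.2503662109375, -81.1667251586914), (34.22379684448242, 94.7912368774414), 56.582645416259766)
```

View pics/w1.png

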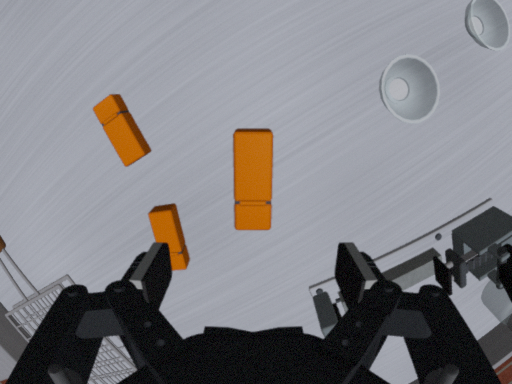

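Request:
carry_out(
  moves="1 -0.1 0 -6 0 0 0; 1 -0.1 0 -11 0 0 0; 1 -0.1 0 -14.6 0 0 0; 1 -0.1 0 -14.6 0 0 0; 0 -0.1 0 -14.6 0 0 0; -0.5 -0.1 0 -14.6 0 0 0; -1 -0.1 0 -14.6 0 0 0; -1 -0.1 0 -14.6 0 0 0; -1 -0.1 0 -14.6 0 0 0; -1 -0.1 0 -14.6 0 0 0",
  grip_force=30,
)

```text
time_s: 4.05
ee_pos: [0.4534, -0.0818, 0.0236]
tcp_rot: [0.678, -0.2, 0.201, -0.678]
force: [-1.4, 1.3, 9.9]
opening: 0.0356
```

Request:
carry_out(
  moves="-1 0 0 5 0 0 0; -1 2 0.5 10 0 0 -10; -1 8 2 11 0 0 -20; -1 19.5 5.7 11 0 0 -40; -1 19.5 5.7 11 0 0 -65.8; -1 19.5 5.7 11 0 0 -65.8; -1 19.5 5.7 11 0 0 -65.8; -1 19.5 5.7 11 0 0 -65.8; -1 19.5 5.7 11 0 0 -65.8; -1 19.5 5.7 11 0 0 -65.8; -1 19.5 5.7 11 0 0 -65.8",
)

```text
time_s: 5.42
ee_pos: [0.6483, -0.0249, 0.1337]
tcp_rot: [0.461, -0.536, 0.537, -0.46]
force: [-0.2, 0.2, -0.7]
opening: 0.0354
```

Run:
```python
from h import *
s=robot.get_state(); M=R.from_quat(s["tcp_rot"]).as_matrix(); print("z yaw",np.degrees(np.arctan2(M[1,2],M[0,2])),np.degrees(s["joint_positions"]).round(1),s["ee_pos"],s["opening"],s["force"])
f=robot.grab_frame("wrist"); cv2.imwrite("pics/w2.png",f["image"])
f=robot.grab_frame("scene"); cv2.imwrite("pics/s2.png",cv2.resize(f["image"][150:290,220:400],None,fx=4,fy=4))
```

```text
z yaw -8.675532538314126 [-8.9 20.7 80.8 -0.1 78.5 -0.2] [ 0.64832737 -0.02486696  0.13372458] 0.03541862453166771 [-0.21905264  0.20918602 -0.67296209]
```

View pics/w2.png

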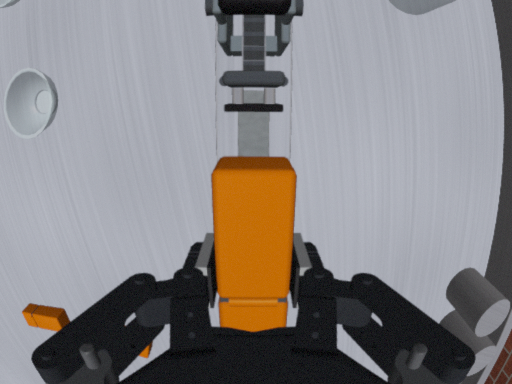

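View pics/s2.png

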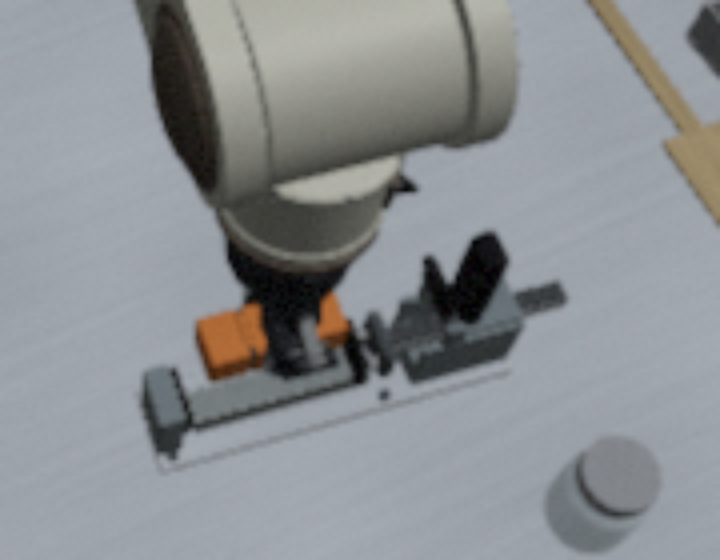

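Request:
carry_out(
  moves="-1 0 0 -5 0 0 0; -1 0 0 -7.5 0 0 0; -1 0 0 -7.9 0 0 0; -1 0 0 -7.9 0 0 0; -1 0 0 -7.9 0 0 0; 0.2 0 0 -7.9 0 0 0; 0.2 0 0 -7.9 0 0 0; 0.5 0 0 -7.9 0 0 0; 0.5 0 0 -7.9 0 0 0; 0.5 0 0 -7.9 0 0 0; 0.5 0 0 -7.9 0 0 0",
)

```text
time_s: 6.9
ee_pos: [0.6483, -0.0249, 0.0546]
tcp_rot: [0.461, -0.536, 0.537, -0.46]
force: [-0.3, -0.3, -0.7]
opening: 0.0638
```

Request:
carry_out(
  moves="0.5 0 0 5 0 0 0; 0.6 0 0 11 0 0 0; 0.6 0 0 17 0 0 0; 0.6 0 0 22 0 0 0; 0.6 0 0 22 0 0 0; 0.6 0 0 22 0 0 0",
)

```text
time_s: 7.65
ee_pos: [0.6482, -0.0248, 0.2739]
tcp_rot: [0.461, -0.536, 0.537, -0.46]
force: [-0.1, -0.5, -0.3]
opening: 0.0685
```

```bash
cat > wr.py <<'E'
import sys
from h import *
n=sys.argv[1]
f=robot.grab_frame("wrist"); cv2.imwrite(f"pics/{n}.png",f["image"]); np.save("/tmp/w.npy",f,allow_pickle=True)
s=robot.get_state(); print(s["time_s"],s["ee_pos"],s["opening"],s["force"])
H,W=f["range_z"].shape
v,u=np.mgrid[:H,:W]; fl=K(f); x=(u-f["cx"])/fl;y=(v-f["cy"])/fl; r=np.hypot(x,y)+1e-9; k=np.tan(np.minimum(r,1.4))/r
z=f["range_z"]; P=np.stack([x*k*z,-y*k*z,-z],-1); E=np.array(f["extrinsics"]); P=(P@E[:3,:3].T+E[:3,3])*1000; P[z==0]=np.nan
np.save("/tmp/wcloud.npy",P)
th=np.radians(81.1); ex=np.array([np.cos(th),np.sin(th)]); ey=np.array([-ex[1],ex[0]]); o=np.array([648.5,-22.])
X=(P[...,:2]-o)@ex; Y=(P[...,:2]-o)@ey; Z=P[...,2]
hsv=cv2.cvtColor(f["image"],cv2.COLOR_BGR2HSV)
m=(hsv[...,0]<18)&(hsv[...,1]>150)&(hsv[...,2]>50)&(abs(Y)<40)&(X>-80)&(X<80)
def q(nm,s):
    s=s&~np.isnan(Z)
    if s.sum()>5: print(nm,s.sum(),"X",np.percentile(X[s],[1,50,99]).round(1),"Y",np.percentile(Y[s],[1,50,99]).round(1),"Z",np.percentile(Z[s],[10,50,90]).round(1))
q("case",m&(Z>52))
t=m&(Z>52)&~np.isnan(Z)
if t.sum()>20: print(cv2.minAreaRect(np.c_[X[t],Y[t]].astype(np.float32)))
q("fixjaw",(Z>62)&(Z<75)&(X<-40)&(X>-100)&(abs(Y)<30))
q("slide",(Z>60)&(Z<75)&(X>25)&(X<80)&(abs(Y)<25)&~m)
q("post",(Z>162)&(Z<176)&(X>110)&(X<190)&(abs(Y)<30))
q("trig",(Z>140)&(Z<161)&(X>90)&(X<132)&(abs(Y)<30))
E
python3 wr.py w3
```

```text
7.7 [ 0.6479975  -0.02483     0.27324104] 0.06825189549291491 [ 0.17721299  0.21948024 -0.25687886]
case 2307 X [-47.4   2.6  45.8] Y [-17.6  -0.6  15.8] Z [59.9 61.  62. ]
((-0.891815185546875, 8.199148178100586), (94.58078002929688, 52.50571060180664), 0.15644583106040955)
fixjaw 714 X [-84.2 -70.4 -45.8] Y [-21.4  -0.8  19.8] Z [66.  68.5 69.6]
slide 170 X [66.4 68.7 71. ] Y [-18.9  -0.8  17.3] Z [66.  67.  67.9]
post 710 X [138.  145.8 154.6] Y [-14.   -0.7  12.5] Z [163.9 167.  168.3]
trig 407 X [105.8 110.6 118.4] Y [-13.   -0.9  11.1] Z [149.  154.9 156.4]
```

View pics/w3.png

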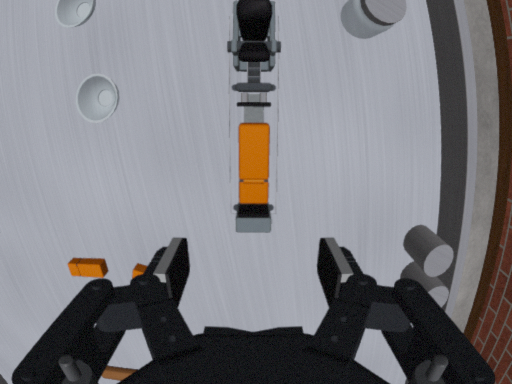

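Request:
carry_out(
  moves="1 0 3 0 0 0 20; 1 2.28 14.1 0 0 0 89.8; 1 2.28 14.1 0 0 0 89.8; 1 2.28 14.1 0 0 0 89.8; 1 2.28 14.1 0 0 0 89.8; 1 2.28 14.1 0 0 0 89.8; 1 2.28 14.1 0 0 0 89.8; 1 2.28 14.1 0 0 0 89.8; 1 2.28 14.1 0 0 0 89.8; 1 2.28 14.1 0 0 0 89.8; 1 2.28 14.1 0 0 0 89.8",
)

```text
time_s: 9.07
ee_pos: [0.6707, 0.1162, 0.2724]
tcp_rot: [0.706, -0.055, 0.056, -0.704]
force: [-0.3, -0.4, -0.6]
opening: 0.0855
```

```bash
python3 wr.py w4
python3 - <<'E'
from h import *
s=robot.get_state(); M=R.from_quat(s["tcp_rot"]).as_matrix(); print(M.round(3)[:,1],"z yaw",np.degrees(np.arctan2(M[1,2],M[0,2])),np.degrees(s["joint_positions"]).round(1))
f=robot.grab_frame("top"); cv2.imwrite("pics/t4.png",cv2.resize(f["image"][100:190,160:310],None,fx=5,fy=5))
E
```

```text
9.125 [0.67072292 0.11617228 0.27264642] 0.08525811285583315 [-0.96561772  0.66458827  0.01682675]
case 2022 X [-47.9   2.9  45.9] Y [-16.6   1.   17.2] Z [59.5 60.9 62. ]
((-1.6065902709960938, -0.10960769653320312), (35.282386779785156, 96.92882537841797), 89.967041015625)
fixjaw 587 X [-83.7 -69.4 -42.5] Y [-21.4   0.4  21.3] Z [65.5 68.3 69.7]
slide 174 X [28.5 69.3 71.8] Y [-18.9  -2.3  18.4] Z [61.7 66.7 67.9]
post 690 X [137.8 147.6 156.9] Y [-12.    1.4  13.1] Z [164.  167.  168.3]
trig 456 X [106.4 113.3 118.9] Y [-11.6   1.7  12.7] Z [143.8 154.2 156.3]
[ 0.001 -0.002 -1.   ] z yaw 81.02157096929339 [  3.4  21.2  64.   -0.1  94.8 -77.6]
```

View pics/w4.png

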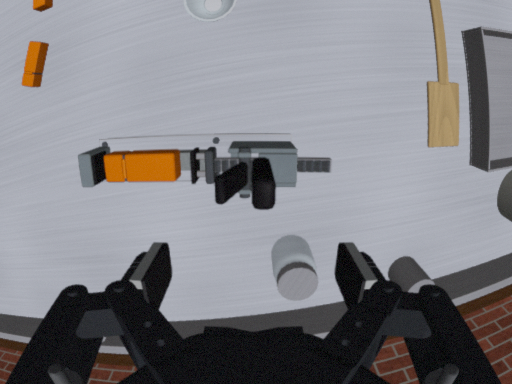

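Request:
carry_out(
  moves="1 0 0 -6 0 0 0; 1 0 0 -11.5 0 0 0; 1 0 0 -11.7 0 0 0; 1 0 0 -11.7 0 0 0",
)

```text
time_s: 9.68
ee_pos: [0.6715, 0.1162, 0.1582]
tcp_rot: [0.705, -0.054, 0.057, -0.704]
force: [-0.3, 0.2, 0.9]
opening: 0.0853
```

Request:
carry_out(
  moves="1 0.1 0.6 -0.2 0 0 0; 1 0.2 1.2 -0.2 0 0 0; 1 0.29 1.8 -0.2 0 0 0; 1 0.37 2.4 -0.2 0 0 0; 1 0.37 2.4 -0.2 0 0 0",
)

```text
time_s: 10.3
ee_pos: [0.6758, 0.1407, 0.1576]
tcp_rot: [0.705, -0.053, 0.057, -0.704]
force: [0.6, -1.8, 0.7]
opening: 0.0857
```

```bash
python3 wr.py w5
```

```text
10.35 [0.67560702 0.14050295 0.15730062] 0.08547120607874424 [ 0.86762237 -1.9491731   1.65841254]
case 3203 X [-46.9   8.   46.5] Y [-16.9   1.4  17.1] Z [58.8 60.9 61.9]
((5.210308074951172, 0.06900405883789062), (110.94635772705078, 35.95290756225586), 0.6207768321037292)
fixjaw 801 X [-83.6 -67.9 -44.8] Y [-21.    0.7  21. ] Z [64.3 68.3 69.6]
slide 534 X [35.7 63.4 79.9] Y [-18.7   0.8  18.9] Z [62.  66.5 67.6]
post 2662 X [110.9 145.7 157.7] Y [-12.4   3.4  13.2] Z [163.7 167.2 170.8]
trig 1242 X [116.2 127.5 132. ] Y [-11.9   4.6  12.7] Z [149.1 157.7 159.3]
```

View pics/w5.png

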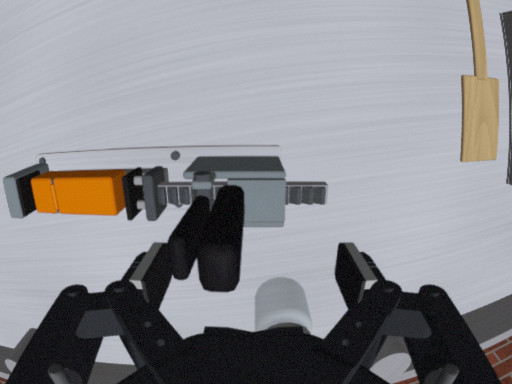

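```bash
cat >> h.py <<'E'
def jaw(shot=True):
    f=robot.grab_frame("wrist") if shot else np.load("/tmp/w.npy",allow_pickle=True).item()
    H,W=f["range_z"].shape
    v,u=np.mgrid[:H,:W]; fl=K(f); x=(u-f["cx"])/fl;y=(v-f["cy"])/fl; r=np.hypot(x,y)+1e-9; k=np.tan(np.minimum(r,1.4))/r
    z=f["range_z"]; P=np.stack([x*k*z,-y*k*z,-z],-1); E=np.array(f["extrinsics"]); P=(P@E[:3,:3].T+E[:3,3])*1000; P[z==0]=np.nan
    th=np.radians(81.1); ex=np.array([np.cos(th),np.sin(th)]); ey=np.array([-ex[1],ex[0]]); o=np.array([648.5,-22.])
    X=(P[...,:2]-o)@ex; Y=(P[...,:2]-o)@ey; Z=P[...,2]
    hsv=cv2.cvtColor(f["image"],cv2.COLOR_BGR2HSV); org=(hsv[...,0]<20)&(hsv[...,1]>130)
    s=(Z>63.5)&(Z<71)&(X>25)&(X<100)&(abs(Y)<19)&~org
    print("jaw hist",np.histogram(X[s],bins=np.arange(26,90,2))[0].tolist())
    c=org&(Z>57)&(Z<64)&(abs(Y)<14)&(X>-75)&(X<90); print("case X",np.percentile(X[c],[1,99]).round(1))
    s2=(Z>63.5)&(Z<71)&(X>-100)&(X<-25)&(abs(Y)<19)&~org; print("fix X",np.percentile(X[s2],[2,98]).round(1))
    return f,X,Y,Z
E
python3 -c "
from h import *
jaw(False); s=robot.get_state(); print(s['force'])"
```

```text
jaw hist [0, 0, 0, 0, 0, 0, 0, 0, 0, 0, 0, 0, 0, 0, 0, 0, 36, 91, 140, 9, 0, 0, 0, 0, 2, 55, 102, 103, 123, 108, 0]
case X [-47.4  46.1]
fix X [-82.8 -59.3]
[ 0.86762237 -1.9491731   1.65841254]
```

Request:
carry_out(
  moves="1 -0.2 -1.2 0 0 0 0; 1 -0.4 -2.4 0 0 0 0; 1 -0.4 -2.4 0 0 0 0; 1 -0.2 -1.2 0 0 0 0; 1 0.0 0.1 0 0 0 0; 1 0.0 0.1 0 0 0 0; 1 -0.2 -1.2 0 0 0 0; 1 -0.4 -2.4 0 0 0 0; 1 -0.4 -2.4 0 0 0 0; 1 -0.2 -1.2 0 0 0 0; 1 0.0 0.1 0 0 0 0; 1 0.0 0.1 0 0 0 0",
)

```text
time_s: 11.85
ee_pos: [0.6758, 0.143, 0.1574]
tcp_rot: [0.705, -0.053, 0.057, -0.705]
force: [-0.8, -2.4, 0.7]
opening: 0.0853
```

```bash
python3 -c "
from h import *
f,X,Y,Z=jaw(); cv2.imwrite('pics/w6.png',f['image']); s=robot.get_state(); print(s['force'],s['ee_pos'])"
```

```text
jaw hist [0, 0, 0, 0, 0, 0, 0, 0, 0, 0, 1, 46, 99, 101, 0, 0, 0, 0, 0, 24, 77, 96, 104, 130, 59, 0, 0, 0, 0, 0, 0]
case X [-48.   43.7]
fix X [-83.  -59.2]
[-1.14020832 -1.69927069  0.18807702] [0.67565573 0.14252348 0.15728401]
```

Request:
carry_out(
  moves="1 -0.2 -1.2 0 0 0 0; 1 -0.4 -2.5 0 0 0 0; 1 -0.4 -2.5 0 0 0 0; 1 -0.2 -1.2 0 0 0 0; 1 0.0 0 0 0 0 0; 1 0.0 0 0 0 0 0",
)

```text
time_s: 12.65
ee_pos: [0.6759, 0.1436, 0.1575]
tcp_rot: [0.706, -0.053, 0.057, -0.704]
force: [-0.7, -3.4, 1.1]
opening: 0.0854
```

```bash
python3 -c "
from h import *
f,X,Y,Z=jaw(); cv2.imwrite('pics/w7.png',f['image']); s=robot.get_state(); print(s['force'],s['ee_pos'])"
```

```text
jaw hist [0, 0, 0, 0, 0, 0, 0, 0, 19, 88, 126, 4, 0, 0, 0, 0, 6, 67, 92, 99, 114, 107, 1, 0, 0, 0, 0, 0, 0, 0, 0]
case X [-51.   38.7]
fix X [-83.4 -59. ]
[ 0.41282572 -1.74419015  2.44317726] [0.67582595 0.14357945 0.15744455]
```

View pics/w7.png

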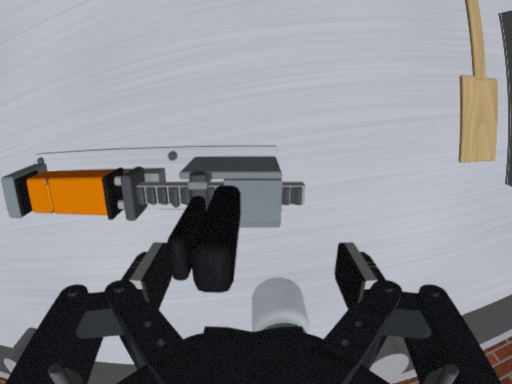

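Request:
carry_out(
  moves="1 -0.2 -1.2 0 0 0 0; 1 -0.4 -2.6 0 0 0 0; 1 -0.4 -2.6 0 0 0 0; 1 -0.2 -1.2 0 0 0 0; 1 -0.1 -0.5 0 0 0 0; 1 0.0 0 0 0 0 0; 1 0.0 0 0 0 0 0",
)

```text
time_s: 13.58
ee_pos: [0.676, 0.1438, 0.1579]
tcp_rot: [0.706, -0.052, 0.057, -0.704]
force: [-2.0, -7.9, 5.6]
opening: 0.0853
```

```bash
python3 -c "
from h import *
f,X,Y,Z=jaw(); cv2.imwrite('pics/w8.png',f['image']); s=robot.get_state(); print(s['force'],s['ee_pos'])"
```

```text
jaw hist [0, 0, 0, 0, 0, 30, 83, 115, 2, 0, 0, 0, 30, 81, 89, 100, 132, 25, 0, 0, 0, 0, 0, 0, 0, 0, 0, 0, 0, 0, 0]
case X [-59.6  32.2]
fix X [-83.3 -59.1]
[-1.55253707 -7.6895097   4.40861939] [0.67597698 0.14373175 0.15786163]
```

Request:
carry_out(
  moves="1 -0.2 -1.2 0 0 0 0; 1 -0.4 -2.6 0 0 0 0; 1 -0.4 -2.6 0 0 0 0; 1 -0.25 -1.6 0 0 0 0; 1 -0.15 -1.0 0 0 0 0; 1 -0.15 -1.0 0 0 0 0",
)

```text
time_s: 14.38
ee_pos: [0.6747, 0.134, 0.1583]
tcp_rot: [0.706, -0.052, 0.057, -0.704]
force: [-1.7, -8.4, 5.5]
opening: 0.0856
```

Request:
carry_out(
  moves="1 0.05 0.3 0 0 0 0; 1 0.05 0.3 0 0 0 0",
)

```text
time_s: 14.62
ee_pos: [0.6752, 0.1367, 0.1588]
tcp_rot: [0.707, -0.052, 0.057, -0.703]
force: [-5.0, -11.8, 6.3]
opening: 0.0855
```

Request:
carry_out(
  moves="1 0.05 0.3 0 0 0 0; 1 0.05 0.3 0 0 0 0; 1 0.05 0.3 0 0 0 0",
)

```text
time_s: 15.0
ee_pos: [0.6756, 0.1392, 0.1591]
tcp_rot: [0.708, -0.052, 0.057, -0.702]
force: [-5.2, -12.2, 5.7]
opening: 0.0852
```

```bash
python3 -c "
from h import *
f,X,Y,Z=jaw(); cv2.imwrite('pics/w9.png',f['image']); s=robot.get_state(); print(s['force'],s['torque'],s['ee_pos'])
f=robot.grab_frame('scene'); cv2.imwrite('pics/s9.png',cv2.resize(f['image'][150:290,220:400],None,fx=4,fy=4))"
```

```text
jaw hist [0, 0, 0, 0, 0, 31, 87, 116, 0, 0, 0, 43, 84, 89, 111, 127, 14, 0, 0, 0, 0, 0, 0, 0, 0, 0, 0, 0, 0, 0, 0]
case X [-59.5  32.1]
fix X [-82.9 -59.3]
[ -4.61337896 -11.02769018   7.35656284] [-2.09327477  0.75757883 -0.12520894] [0.67563899 0.13924359 0.15914326]
```

View pics/w9.png

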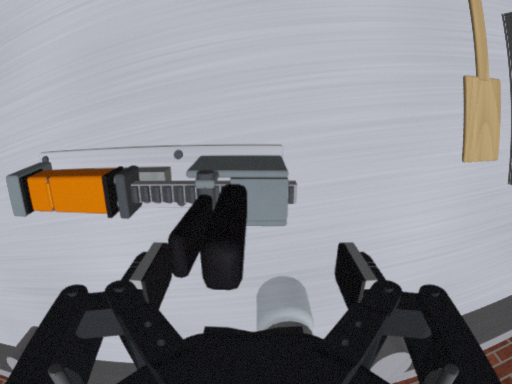

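View pics/s9.png

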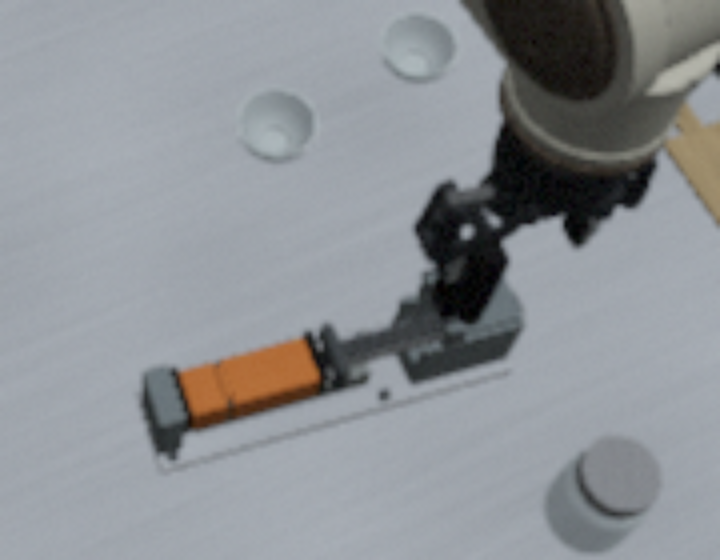

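Request:
carry_out(
  moves="1 0.1 0.4 -0.15 0 0 0; 1 0.1 0.4 -0.15 0 0 0; 1 0.1 0.4 -0.15 0 0 0",
)

```text
time_s: 15.48
ee_pos: [0.6768, 0.1422, 0.1585]
tcp_rot: [0.709, -0.052, 0.057, -0.701]
force: [-4.9, -16.8, 10.8]
opening: 0.0853
```

Request:
carry_out(
  moves="1 0.02 0.15 -0.05 0 0 0; 1 0.02 0.15 -0.05 0 0 0",
)

```text
time_s: 15.72
ee_pos: [0.6769, 0.1425, 0.1585]
tcp_rot: [0.71, -0.052, 0.057, -0.7]
force: [-5.5, -16.7, 8.1]
opening: 0.0852
```

```bash
python3 -c "
from h import *
f,X,Y,Z=jaw(); cv2.imwrite('pics/w10.png',f['image']); s=robot.get_state(); print(s['force'],s['torque'],s['ee_pos'])"
```

```text
jaw hist [0, 0, 0, 0, 0, 35, 84, 110, 0, 0, 6, 68, 89, 96, 118, 73, 0, 0, 0, 0, 0, 0, 0, 0, 0, 0, 0, 0, 0, 0, 0]
case X [-59.8  32. ]
fix X [-82.9 -59.3]
[ -5.96201881 -17.13116371   7.05175126] [-3.0497886   0.99678138 -0.09781316] [0.67688617 0.14251556 0.15852929]
```

```bash
python3 -c "
from h import *
s=robot.get_state(); q=R.from_quat(s['tcp_rot'])
# desired: straight down with yaw 81.1
y=np.radians(81.1); z=np.array([np.cos(y),np.sin(y),0]); yy=np.array([0,0,-1.]); x=np.cross(yy,z)
D=R.from_matrix(np.c_[x,yy,z]); print(np.degrees((D*q.inv()).as_rotvec()).round(2))"
```

```text
[ 0.86  0.34 -0.01]
```

Request:
carry_out(
  moves="1 -0.2 -1.2 0 0.8 0.3 0; 1 -0.46 -2.6 0 0.8 0.3 0; 1 -0.46 -2.6 0 0.8 0.3 0; 1 -0.46 -2.6 0 0.8 0.3 0; 1 -0.46 -2.6 0 0.8 0.3 0",
)

```text
time_s: 16.4
ee_pos: [0.6723, 0.117, 0.1585]
tcp_rot: [0.705, -0.054, 0.055, -0.705]
force: [-1.4, -0.7, -0.3]
opening: 0.0855
```

```bash
python3 -c "
from h import *
f,X,Y,Z=jaw(); cv2.imwrite('pics/w11.png',f['image']); s=robot.get_state(); print(s['force'],s['torque'],s['ee_pos'],s['tcp_rot'])"
```

```text
jaw hist [0, 0, 0, 0, 0, 41, 94, 111, 0, 0, 0, 29, 91, 103, 106, 128, 66, 0, 0, 0, 0, 0, 0, 0, 0, 0, 0, 0, 0, 0, 0]
case X [-59.6  32.8]
fix X [-82.6 -59.5]
[ 0.2542285  -0.02885091 -0.24393066] [ 0.04188196 -0.00864852  0.02419817] [0.67226999 0.11699402 0.1584695 ] [ 0.7052807  -0.05438836  0.05484227 -0.704708  ]
```

View pics/w11.png

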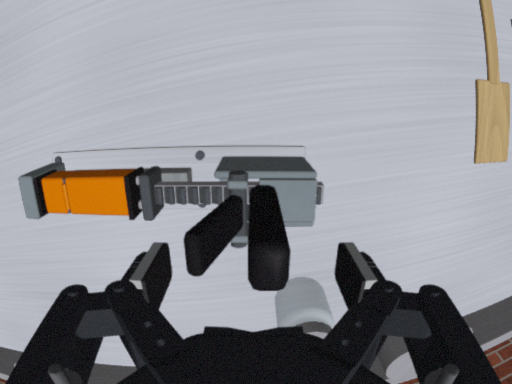

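Request:
carry_out(
  moves="1 0.1 0.6 0 0 0 0; 1 0.2 1.2 0 0 0 0; 1 0.2 1.2 0 0 0 0",
)

```text
time_s: 16.82
ee_pos: [0.6745, 0.1284, 0.159]
tcp_rot: [0.706, -0.054, 0.055, -0.704]
force: [-2.3, -9.7, 5.3]
opening: 0.0853
```

Request:
carry_out(
  moves="1 0.05 0.3 0 0 0 0; 1 0.05 0.3 0 0 0 0",
)

```text
time_s: 17.08
ee_pos: [0.675, 0.1319, 0.1591]
tcp_rot: [0.706, -0.054, 0.055, -0.704]
force: [1.1, -1.7, 0.2]
opening: 0.0856
```

Request:
carry_out(
  moves="1 0.05 0.3 0 0 0 0; 1 0.05 0.3 0 0 0 0",
)

```text
time_s: 17.32
ee_pos: [0.6756, 0.1349, 0.1591]
tcp_rot: [0.706, -0.054, 0.055, -0.704]
force: [-1.8, -5.3, 2.8]
opening: 0.0855
```

```bash
python3 -c "
from h import *
f,X,Y,Z=jaw(); s=robot.get_state(); print(s['force'],s['ee_pos'])"
```

```text
jaw hist [0, 0, 0, 0, 0, 30, 88, 116, 0, 0, 0, 25, 78, 92, 95, 130, 47, 0, 0, 0, 0, 0, 0, 0, 0, 0, 0, 0, 0, 0, 0]
case X [-59.9  32.2]
fix X [-83.2 -59.4]
[-1.13472567 -4.31728353  3.1515738 ] [0.67559762 0.1348491  0.15914505]
```

Request:
carry_out(
  moves="1 0.05 0.3 -0.1 0 0 0; 1 0.05 0.3 -0.1 0 0 0",
)

```text
time_s: 17.62
ee_pos: [0.6762, 0.1372, 0.1586]
tcp_rot: [0.707, -0.054, 0.055, -0.703]
force: [-2.9, -8.7, 5.7]
opening: 0.0854
```

Request:
carry_out(
  moves="1 0.05 0.3 -0.1 0 0 0; 1 0.05 0.3 -0.1 0 0 0",
)

```text
time_s: 17.88
ee_pos: [0.6769, 0.1391, 0.1583]
tcp_rot: [0.708, -0.054, 0.056, -0.702]
force: [-3.4, -13.1, 9.2]
opening: 0.0854
```

Request:
carry_out(
  moves="1 0.03 0.25 -0.05 0 0 0; 1 0.03 0.25 -0.05 0 0 0",
)

```text
time_s: 18.12
ee_pos: [0.6771, 0.1401, 0.1584]
tcp_rot: [0.708, -0.054, 0.056, -0.701]
force: [-5.0, -15.2, 8.4]
opening: 0.0857
```

Request:
carry_out(
  moves="1 0.03 0.25 -0.05 0 0 0; 1 0.03 0.25 -0.05 0 0 0",
)

```text
time_s: 18.38
ee_pos: [0.6773, 0.141, 0.1584]
tcp_rot: [0.71, -0.055, 0.056, -0.7]
force: [-6.3, -17.4, 8.7]
opening: 0.0853
```

Request:
carry_out(
  moves="1 0.03 0.2 0 0 0 0; 1 0.03 0.2 0 0 0 0",
)

```text
time_s: 18.62
ee_pos: [0.6774, 0.1412, 0.1583]
tcp_rot: [0.711, -0.055, 0.057, -0.699]
force: [-5.2, -18.2, 4.2]
opening: 0.0854
```

```bash
python3 -c "
from h import *
f,X,Y,Z=jaw(); s=robot.get_state(); print(s['force'],s['ee_pos'])
q=R.from_quat(s['tcp_rot'])
y=np.radians(81.1); z=np.array([np.cos(y),np.sin(y),0]); yy=np.array([0,0,-1.]); x=np.cross(yy,z)
D=R.from_matrix(np.c_[x,yy,z]); print(np.degrees((D*q.inv()).as_rotvec()).round(2))"
```

```text
jaw hist [0, 0, 0, 0, 1, 25, 89, 123, 0, 0, 4, 60, 86, 88, 115, 112, 1, 0, 0, 0, 0, 0, 0, 0, 0, 0, 0, 0, 0, 0, 0]
case X [-59.6  31.8]
fix X [-82.8 -59.2]
[ -5.68934773 -17.35450934   4.43124589] [0.677372   0.14125357 0.1583346 ]
[0.93 0.02 0.18]
```

Request:
carry_out(
  moves="1 -0.2 -1.2 0 0.8 0.1 0; 1 -0.46 -2.5 0 0.9 0.1 0; 1 -0.46 -2.5 0 0.9 0.1 0; 1 -0.46 -2.5 0 0.9 0.1 0; 1 -0.46 -2.5 0 0.9 0.1 0",
)

```text
time_s: 19.3
ee_pos: [0.6728, 0.1167, 0.1583]
tcp_rot: [0.705, -0.056, 0.055, -0.705]
force: [0.2, -0.7, 0.4]
opening: 0.0851
```

```bash
python3 -c "
from h import *
for i in range(2): f,X,Y,Z=jaw()
s=robot.get_state(); print(s['force'],s['ee_pos'])"
```

```text
jaw hist [0, 0, 0, 0, 0, 35, 103, 109, 0, 0, 0, 29, 89, 99, 109, 125, 70, 0, 0, 0, 0, 0, 0, 0, 0, 0, 0, 0, 0, 0, 0]
case X [-59.8  32.8]
fix X [-82.9 -59.4]
jaw hist [0, 0, 0, 0, 0, 37, 100, 115, 0, 0, 0, 28, 94, 97, 114, 121, 69, 0, 0, 0, 0, 0, 0, 0, 0, 0, 0, 0, 0, 0, 0]
case X [-59.6  32.7]
fix X [-82.7 -59.3]
[-0.05526943  0.22915401  0.25045862] [0.67276714 0.11665776 0.15831461]
```

Request:
carry_out(
  moves="1 0 0 4 0 0 0; 1 0 0 10 0 0 0; 1 0 0 11.5 0 0 0; 1 0 0 11.5 0 0 0; 1 0 0 11.5 0 0 0",
)

```text
time_s: 20.02
ee_pos: [0.6724, 0.1167, 0.2713]
tcp_rot: [0.705, -0.057, 0.054, -0.705]
force: [-1.0, 0.4, -0.3]
opening: 0.0849
```

```bash
python3 wr.py w12; python3 -c "
from h import *
jaw()
f=robot.grab_frame('top'); cv2.imwrite('pics/t12.png',f['image'])
g=robot.grab_frame('scene'); cv2.imwrite('pics/s12.png',g['image'])"
```

```text
20.075 [0.67244562 0.11667205 0.27129712] 0.08539864973796259 [-0.55861017  0.72838932  0.25831825]
case 1926 X [-59.5  -8.9  36.2] Y [-16.9   0.9  16.9] Z [59.7 61.  62.1]
((5.853984832763672, 0.05496978759765625), (133.2496795654297, 34.79136657714844), 0.5416311025619507)
fixjaw 603 X [-83.5 -69.2 -43.7] Y [-21.4   0.   21.2] Z [64.6 68.4 69.7]
slide 473 X [32.6 52.3 73.6] Y [-19.1  -0.7  19.1] Z [61.6 66.4 67.6]
post 717 X [137.8 147.6 156.8] Y [-12.8   1.5  13.6] Z [164.  166.9 168.2]
trig 463 X [106.5 113.4 119.1] Y [-12.1   2.   12.7] Z [144.4 154.1 156.1]
jaw hist [0, 0, 0, 0, 1, 16, 51, 47, 0, 0, 0, 23, 47, 55, 53, 59, 26, 0, 0, 0, 0, 0, 0, 0, 0, 0, 0, 0, 0, 0, 0]
case X [-60.   33.2]
fix X [-83.3 -59.7]
```

View pics/w12.png

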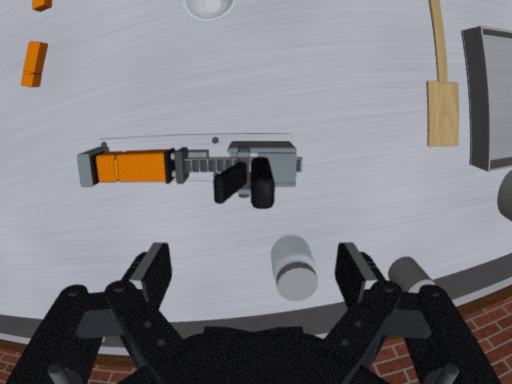

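View pics/s12.png

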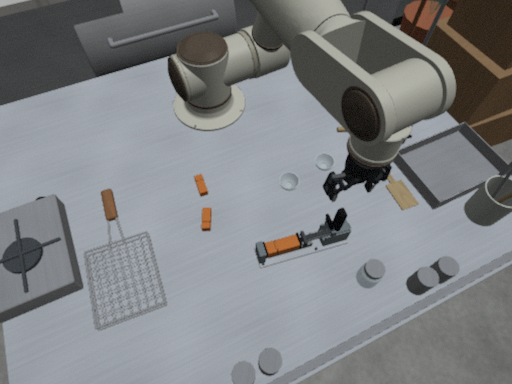

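```bash
python3 -c "
from station import robot
print(robot.close_job())"
```

```text
the job is handed in; nothing more can be done
None
```

The thermometer case is clamped lengthwise between the jaws and the job is handed in. No verdict was reported, and I estimated the clamping force rather than measuring it.

**What I did**
- The case was the largest of the three orange boxes, about 95 × 34 mm against roughly 66 × 22 mm for the other two.
- I laid it flat on the bed, 1 to 2 mm from its planned position, and let go.
- I worked the trigger by pushing it towards the post with one open finger, using the arm and reading the force. The gripper's smallest grip is 20 N, which I judged too much for the last squeezes. The arm did not push on the jaws or the bar.
- It took five squeezes to close the gap, then one slow squeeze to about 17 N at the finger.
- One more squeeze skipped part-way (the force fell from 10 to 2 N), but the jaw held, and I finished that squeeze at about 18–19 N.

**Last checks**
- **Case:** it lies flat, lengthwise and central, with its end against the fixed jaw.
- **Clamping force:** the sprung jaw face stays compressed about 4 to 5 mm after release, which at 5 N per mm is about 20 N. That figure comes from camera depth and could be out by about 5 N.
- **Trigger and gripper:** the trigger is back at its rest position, and the gripper is clear above it with about 1 N or less on the wrist, within the sensor's noise.
- **Other objects:** in the final scene picture everything else looks undisturbed, though I did not measure it.

**What disagreed**
- At the 8 N squeeze, the compression suggested about 14 N at the jaw, but the trigger force suggested about 10 N. The 20 N figure may therefore be a few newtons high.
- Gripping the case pressed the shelf with about 10 N, because the fingertips reached a few millimetres lower than I had expected.

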